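Free a tube block from a shaker clamp of unknown thread and move it to the cooling cradle

TASK

The aluminium tube block is held on the bench shaker; nobody remembers whether the black clamp knob has a left-hand or a right-hand thread, so feel which way it gives and turn it until the orange-lipped jaw is fully open. Lift the block out by its short ends, stand it upright on the bare desk and let go, then take it again by its long sides and set it down gently, fully home between the walls of the blue cooling cradle. Leave the jaw open, never drop the block, and do not disturb the two reagent bottles or the orange vial tray.

Things in the scene. Friction and masses are not known exactly. Their poses are not given: they have to be found in the camera images.
- shaker: bench shaker, fixed: white housing, aluminium platform 136 x 221 mm, top 42 mm above the desk. Origin: centre of its underside. Its y runs along its length from the knob end (-y) to the block end (+y). On it: a fixed steel jaw (48 mm along x, y = 65 to 75 mm, top at 80 mm), the moving jaw, and the grey drive housing of the knob (60 x 72 mm, centred at y = -50 mm, top at 62 mm).
- knob_grip (a point): on the vertical axis of the round black ribbed clamp knob, at the height to grip it, 86 mm above the desk (55 mm along the shaker's -y from its origin). Knob: 38 mm in diameter, 67 to 100 mm above the desk, a white line on top; it starts fully tight and does not rise as it turns.
- clamp_knob (a joint): angle of the knob in rad, 0 at the start (tight), positive anticlockwise from above. It loosens either only clockwise or only anticlockwise; which, differs from run to run and cannot be seen. The wrong way it meets a hard stop within 0.15 rad (0.5 N m or more is felt when forced 0.45 rad); the right way it turns with about 0.1 N m of friction, 2.2 rad (126 degrees) to its end stop.
- hold_jaw (a joint): opening of the moving steel jaw with the orange lip, in m: 0 shut, 0.012 fully open. Turning the knob the right way slides it along the shaker's -y, away from the block: 5.5 mm per rad of knob, 10 mm after 1.85 rad, 12 mm at 2.2 rad. It resists pushing with 12 N and stays where it is left; turning the knob back does not shut it.
- jaw_lip (a point): middle of the edge of the moving jaw's orange lip, top 96 mm above the desk. The jaw is 48 mm along the shaker's x. Shut, its face is 1 mm from the block's long side and the lip reaches 6 mm over the block's top, so the block cannot be lifted; from 7 mm opening on the lip is clear of the block.
- tube_block: loose aluminium block, six 12 mm wells in its top: 56 (its x) x 38 (y) x 45 (z) mm, about 0.22 kg. Origin: centre of its underside. At first it stands on the platform (underside at 42 mm, top at 87 mm), 45 mm from the shaker's origin along +y, its x along the shaker's x; the jaws cover its long sides, its short ends (56 mm apart) are free.
- cradle: blue cooling cradle, fixed: base 98 x 96 mm; two finned end walls facing along its x (66 mm apart inside, 44 mm wide, top 65 mm above the desk, 10 mm over a seated block); two white lips along its y sides (46 mm apart inside, 5 mm high). The block's long axis goes along the cradle's x, either way round; its long sides stay free for the fingers. Origin: centre of its underside.
- cradle_floor (a point): centre of the cradle's floor, 10 mm above the desk: the centre of the block's underside belongs here; axes as the cradle's.
- buffer_bottle: bystander: white-bodied reagent bottle with a blue cap, 56 mm in diameter, 103 mm high, loose; origin at the centre of its underside.
- stain_bottle: bystander: reagent bottle with a black cap, 46 mm in diameter, 85 mm high, loose; origin at the centre of its underside.
- vial_tray: bystander: empty orange vial tray, 60 x 108 x 26 mm, loose; origin at the centre of its underside.

How it is judged:
On the way, in this order (a step that is already met when the one before it is completed fails the run):
1. the knob is turned at least 1.7 rad the way it gives and has opened the jaw by 10 mm or more, while the block still stands in the clamp (value of joint hold_jaw above 0.01 m and distance of tube_block from where it was at the start of the episode below 0.02 m and (value of joint clamp_knob above 1.7 rad or value of joint clamp_knob below -1.7 rad)), for 0.2 s.
2. the block stands upright and released on the bare desk (height (world z) of tube_block below 0.005 m and angle between tube_block's own z axis and vertical below 0.1 rad and linear speed of tube_block below 0.02 m/s and contact force between the fingers and tube_block below 0.1 N), for 0.2 s.
At the end, for the whole second after the job is handed in: The block rests released on the cradle's floor: centre within 8 mm of the floor's centre, underside within 3 mm of the floor, upright within 0.06 rad, its long axis within 0.2 rad of the cradle's x (either way round); the jaw is still open by 9.5 mm or more (horizontal distance between tube_block and cradle_floor below 0.008 m and z of tube_block in the frame of cradle_floor below 0.003 m and angle between tube_block's own z axis and vertical below 0.06 rad and angle between the x axis of tube_block and the x axis of cradle, either way round below 0.2 rad and linear speed of tube_block below 0.02 m/s and value of joint hold_jaw above 0.0095 m); the robot touches nothing.
It fails at once if the block is dropped (falls faster than 0.5 m/s out of the fingers) (linear speed of tube_block above 0.5 m/s and contact force between the fingers and tube_block below 0.05 N).
It fails at once if the blue-capped bottle is disturbed (moved 3 cm or tipped) (distance of buffer_bottle from where it was at the start of the episode above 0.03 m or angle between buffer_bottle's own z axis and vertical above 0.4 rad).
It fails at once if the black-capped bottle is disturbed (moved 3 cm or tipped) (distance of stain_bottle from where it was at the start of the episode above 0.03 m or angle between stain_bottle's own z axis and vertical above 0.4 rad).
It fails at once if the vial tray is disturbed (moved 3 cm) (distance of vial_tray from where it was at the start of the episode above 0.03 m).
It also fails if it takes over 72 s, if anything falls off the work surface, if the arm or the gripper's body presses on something with over 40 N, if the wrist force passes 120 N, or if a joint passes its speed limit or range.

ROBOT

A 7-joint arm with a two-finger parallel gripper is mounted at the origin on a cart in front of the work surface, level with it; the furniture and walls round the work are solid. World frame = base frame: x ahead of the robot, y to its left, z up, the work surface at z = 0. Lengths are in m, angles in rad, forces in N, time in s.
With the tool pointing down it reaches from about 0.425 to 0.875 m from the base axis. Payload 4.7 kg.
Tool frame: the origin (TCP) lies midway between the tips of the shut fingers; the grasp point (between the pads) lies 19 mm behind it; z points along the fingers, x is the direction in which the jaws open and shut, and the axes are right-handed (so a half turn about z gives the same grasp; the last joint's range is limited). The gripper opens to 87 mm and grips with 3 to 60 N. Pads are 19 mm wide; open, the fingers measure 117 mm over their backs; the gripper's body (75 mm by 190 mm) begins 51 mm behind the grasp point.
Start: joints at [-1.27, 0.321, -0.07, 1.45, 0.023, 1.371, -0.057], TCP at [0.184, 0.623, 0.223] pointing down, gripper open.
Joint ranges: [-2.86, 2.86], [-0.3, 2.09], [-1.38, 1.24], [0.06, 2.45], [-1.56, 4.7], [0.09, 2.05], [-2.69, 2.69]. Speed limits (rad/s): [2.57, 2.57, 3.14, 3.14, 3.14, 3.14, 3.14].

INTERFACE

Orientations are given as a rotation vector (axis times angle).
In Python, from bench import get_state, eyes, ticket gives the robot as it stands.
- The arm moves only by the tool carry_out, never from a script. Its argument "motion" is a list of rows, each a list of 2 entries, a list of its own where there are three numbers: the shift along the world's x, y, z in m, then the turn about the world's z in rad. A call has 1 to 20 rows; each row is the pose to reach, as a shift and turn from the pose commanded when the call began; what a row does not reach only later rows make up. A row lasts 1/10 s, in which the tool goes at most 50 mm and 8.59 degrees, less where a joint would pass 70% of its speed; a pose out of reach is approached as far as the arm can. A call with a gripper value outside its range is refused whole. "grip" is the gripper command: -1 is fully open, 1 is shut, values between are in proportion, set as the call begins (left out, the last holds). The fingers move at their own pace and stop on an object; "squeeze" is the grip in N (left out, the last holds). Time passes only in rows, so rows that repeat a pose let the fingers close. It gives the time, the measured TCP pose, the force and the opening at its end, in the units of the state.
- get_state(): the state, without advancing time (a new reading comes with each control period).
- eyes.get_image(name): name is "scene" or "top" or "wrist"; returns a dict with "pixels" (384x512x3 uint8, blue, green, red), "mtx" (3x3 intrinsics, pixels), "dist_coeffs" ([k1, k2, p1, p2, k3] as OpenCV has them; the pictures are not rectified), "extrinsics" (4x4, takes a point from camera to world coordinates). Camera axes: x right, y down, z forward; pixel columns grow to the right and rows downward; lengths in m; the calibration is good to about 2 mm. A picture is of the moment at which its call begins. There is no depth.
- ticket.close_job(): hands the job in, once; it reports no verdict.
The state is a dict: "time": time; "joint_positions": joint angles; "qd": joint speeds; "joint_torque": joint torques, N m; "position": TCP position; "tool_rot": TCP orientation; "ft_force": force on the tool from outside, world axes, zero at the start; "torque": the same for the moment, N m; "grip_width": opening from 0.0 (shut) to 1.0 (fully open).
Only numpy, scipy, OpenCV 4.12 (cv2) and the standard library are available. Lean on these libraries where they do the work, as an engineer would, in place of code of your own. Each camera call takes 0.05 s, during which the arm holds its last target. There are 200 camera calls.

## Working session

There is one attempt and no reset: what is moved stays moved. The work goes in short steps, Python scripts to look and compute and a tool call to move; the robot and the scene stay as the last step left them, time stands still between calls to the robot, and variables do not carry over. Pictures are saved under pics/ and viewed, about 8 in all and at most 12, crops included, and the job is handed in when it is done.

Besides the shell and the picture viewer there is one more tool, called after "Call:" as name([rows], argument=value, ...), one row to a line, values as JSON. carry_out: Moves the arm, as the interface text tells. Its arguments: {"type":"object","properties":{"motion":{"type":"array","items":{"type":"array"}},"grip":{"type":"number"},"squeeze":{"type":"number"}},"required":["motion"]}

```bash
ls; mkdir -p pics
cat > h.py <<'E'
import numpy as np, cv2
from bench import get_state, eyes, ticket
def grab(n):
    return eyes.get_image(n)
def ray(im,uv):
    p=cv2.undistortPoints(np.array(uv,float).reshape(-1,1,2),np.array(im['mtx']),np.array(im['dist_coeffs']))[:,0]
    E=np.array(im['extrinsics']); d=np.c_[p,np.ones(len(p))]@E[:3,:3].T
    return E[:3,3],d
def plane(im,uv,z):
    o,d=ray(im,uv); return o+d*((z-o[2])/d[:,2])[:,None]
def two(ia,ua,ib,ub):
    oa,da=ray(ia,[ua]);ob,db=ray(ib,[ub]);A=np.c_[da[0],-db[0]]
    s=np.linalg.lstsq(A,ob-oa,rcond=None)[0];p=oa+da[0]*s[0];q=ob+db[0]*s[1]
    return (p+q)/2,np.linalg.norm(p-q)
def proj(im,P):
    E=np.linalg.inv(np.array(im['extrinsics']))
    return cv2.projectPoints(np.array(P,float).reshape(-1,1,3),cv2.Rodrigues(E[:3,:3])[0],E[:3,3],np.array(im['mtx']),np.array(im['dist_coeffs']))[0][:,0]
E
python3 - <<'E'
from h import *
import pickle
D={n:grab(n) for n in ('top','scene','wrist')}
pickle.dump(D,open('d0.pkl','wb'))
for n in D: print(n,np.round(np.array(D[n]['extrinsics']),3).tolist(),np.round(D[n]['mtx'],0).tolist())
for n in ('top','scene'): cv2.imwrite(f'pics/{n}0.png',cv2.resize(D[n]['pixels'],(800,600),interpolation=cv2.INTER_CUBIC))
print(get_state())
E
```

```text
pics
top [[0.034, -0.979, 0.199, 0.383], [-0.999, -0.034, 0.004, 0.092], [0.003, -0.199, -0.98, 1.208], [0.0, 0.0, 0.0, 1.0]] [[374.0, 0.0, 248.0], [0.0, 374.0, 200.0], [0.0, 0.0, 1.0]]
scene [[0.924, -0.258, 0.282, 0.237], [-0.382, -0.664, 0.643, -0.657], [0.021, -0.702, -0.712, 0.918], [0.0, 0.0, 0.0, 1.0]] [[411.0, 0.0, 262.0], [0.0, 411.0, 185.0], [0.0, 0.0, 1.0]]
wrist [[0.284, 0.928, 0.24, 0.118], [0.959, -0.274, -0.074, 0.643], [-0.003, 0.251, -0.968, 0.384], [0.0, 0.0, 0.0, 1.0]] [[324.0, 0.0, 258.0], [0.0, 324.0, 193.0], [0.0, 0.0, 1.0]]
{'time': 0.15, 'joint_positions': array([-1.26988394,  0.32165725, -0.07008308,  1.45140184,  0.02259702,
        1.37077992, -0.05691512]), 'qd': array([-0.00228179, -0.00132406,  0.00091431, -0.0025666 ,  0.00012053,
       -0.00205827, -0.00111424]), 'joint_torque': array([-2.37815057e-04, -4.91791677e+01, -4.04777275e-01, -3.12877536e+01,
       -6.39925618e-02,  4.03693097e-02,  1.13119008e-04]), 'position': array([0.18380932, 0.62303651, 0.22170625]), 'tool_rot': array([ 2.51535639e+00,  1.88060687e+00, -1.75479454e-03]), 'ft_force': array([-0.42172578, -1.1619632 , -0.40405221]), 'torque': array([ 0.01800366,  0.02766018, -0.02827672]), 'grip_width': 0.9994757578747715}
```

View pics/top0.png

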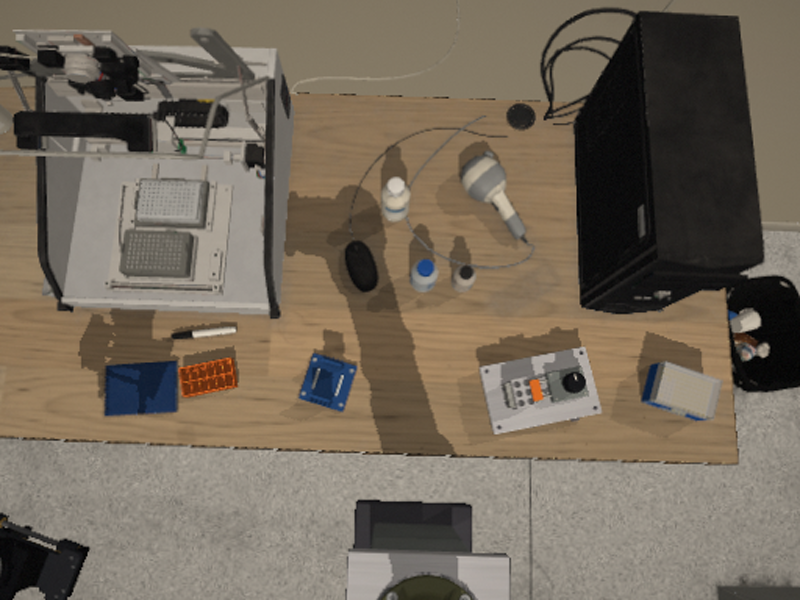

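View pics/scene0.png

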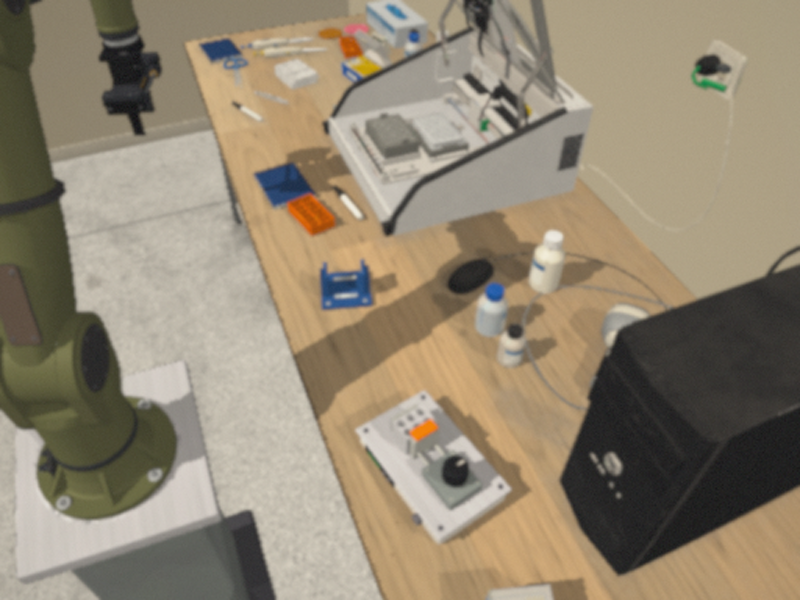

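The top view shows the cradle at (328,381), the block at (517,392), the orange lip at (536,391), the knob at (573,382) and the bottles at (425,273) and (463,277), all in the 800 px picture. The scene view shows the lip at (424,430), the knob at (455,468) and the cradle at (345,285). I'll take coarse positions from these, then refine with the wrist camera.

```bash
cat >> h.py <<'E'
def blob(im,lo,hi,near=None,box=None):
    hsv=cv2.cvtColor(im['pixels'],cv2.COLOR_BGR2HSV); m=cv2.inRange(hsv,lo,hi)
    if box: k=np.zeros_like(m);x0,y0,x1,y1=box;k[y0:y1,x0:x1]=255;m&=k
    cs=[c for c in cv2.findContours(m,cv2.RETR_EXTERNAL,cv2.CHAIN_APPROX_NONE)[0] if cv2.contourArea(c)>15]
    if near is not None: cs=sorted(cs,key=lambda c:np.hypot(*(np.array(cv2.minAreaRect(c)[0])-near)))[:1]
    return [(cv2.contourArea(c),cv2.minAreaRect(c),c) for c in cs]
OR=((3,150,120),(18,255,255)); BL=((100,120,40),(125,255,255))
E
python3 - <<'E'
from h import *
import pickle
D=pickle.load(open('d0.pkl','rb'));T,S=D['top'],D['scene']
k=.64
def near(im,r,uv): return blob(im,*r,near=np.array(uv)*k)[0]
lt,ls=near(T,OR,(536,391)),near(S,OR,(424,430)); print('lip',two(T,lt[1][0],S,ls[1][0]),lt[1],plane(T,[lt[1][0]],.096))
# housing outline top
m=cv2.inRange(cv2.cvtColor(T['pixels'],cv2.COLOR_BGR2HSV),(0,0,140),(180,35,255));b=np.zeros_like(m);b[215:285,300:388]=255;m=cv2.morphologyEx(m&b,cv2.MORPH_CLOSE,np.ones((9,9)))
c=max(cv2.findContours(m,0,1)[0],key=cv2.contourArea);r=cv2.minAreaRect(c);P=plane(T,cv2.boxPoints(r),.042);print('housing',P.mean(0),P[:,:2].tolist(),np.linalg.norm(np.diff(P,axis=0),axis=1))
kt=blob(T,(0,0,0),(180,255,60),near=np.array((573,382))*k)[0];ks=blob(S,(0,0,0),(180,255,60),near=np.array((455,468))*k)[0]
print('knob',two(T,kt[1][0],S,ks[1][0]),kt[1],ks[1])
ct,cs=near(T,BL,(328,381)),near(S,BL,(345,285));print('cradle',two(T,ct[1][0],S,cs[1][0]),ct[0],ct[1]);Q=plane(T,cv2.boxPoints(ct[1]),.01);print(Q,Q.mean(0))
for n,u,z in (('buf',(426,267),.103),('stain',(465,271),.085),('traycap',(208,377),.026)): print(n,plane(T,[np.array(u)*k],z))
E
```

```text
lip (array([ 0.46984297, -0.19092826,  0.09422534]), np.float64(0.0020023067487125942)) ((342.84619140625, 249.23077392578125), (13.335897445678711, 6.275716304779053), 78.69007110595703) [[ 0.46873414 -0.1902013   0.096     ]]
housing [ 0.47398856 -0.2126527   0.042     ] [[0.5149241648374369, -0.08974027323479976], [0.566366904845567, -0.31048588569006463], [0.43176082157730383, -0.333388961975048], [0.3829023584034371, -0.11699566425322434]] [0.2266605  0.13654065 0.2218405 ]
knob (array([ 0.48757587, -0.26696274,  0.08425924]), np.float64(0.0029746703579733957)) ((367.0, 244.5), (13.0, 14.0), 90.0) ((291.5, 301.5), (17.0, 15.0), 90.0)
cradle (array([0.47833332, 0.21459153, 0.01088812]), np.float64(0.0036117074840178016)) 759.5 ((209.28823852539062, 244.27757263183594), (28.87302017211914, 30.1854305267334), 17.354022979736328)
[[0.44256659 0.27144675 0.01      ]
 [0.53566053 0.2482497  0.01      ]
 [0.51100014 0.15815442 0.01      ]
 [0.41869369 0.18253395 0.01      ]] [0.47698024 0.21509621 0.01      ]
buf [[0.7000166  0.02376032 0.103     ]]
stain [[ 0.69971145 -0.05522175  0.085     ]]
traycap [[0.47600138 0.45508356 0.026     ]]
```

Height checks pass: lip 94 mm against 96, knob 84 mm against 86, and the platform measures 227×137 mm. The shaker's yaw is about 13° and the cradle's x is about −14°. Now I'll move over the cradle for a wrist view.

Call:
carry_out([
  [[0.09,-0.08,0.02],-0.3],
  [[0.09,-0.08,0.04],-0.3],
  [[0.176,-0.173,0.048],-0.6],
  [[0.176,-0.173,0.048],-0.6],
  [[0.176,-0.173,0.048],-0.6],
  [[0.22,-0.288,0.048],-0.87],
  [[0.22,-0.288,0.048],-0.87],
  [[0.22,-0.288,0.048],-0.87],
  [[0.266,-0.403,0.048],-0.87],
  [[0.266,-0.403,0.048],-0.87],
  [[0.266,-0.403,0.048],-0.87],
  [[0.266,-0.403,0.048],-0.87],
  [[0.266,-0.403,0.048],-0.87],
  [[0.266,-0.403,0.048],-0.87],
])

```text
time: 1.55
position: [0.4491, 0.222, 0.2703]
tool_rot: [-3.073, -0.65, 0.001]
ft_force: [0.6, 0.1, 0.4]
grip_width: 0.998
```

Run:
```python
from h import *
import pickle
W=grab('wrist');pickle.dump(W,open('w1.pkl','wb'));cv2.imwrite('pics/w1.png',cv2.resize(W['pixels'],(800,600),interpolation=cv2.INTER_CUBIC))
s=get_state();print(s['time'],s['position'],s['tool_rot'],s['joint_positions'].round(3))
```

```text
1.6 [0.44909015 0.22214061 0.27033423] [-3.07350291e+00 -6.50337877e-01  6.84767434e-04] [-0.849 -0.027  0.332  1.749  0.009  1.419 -0.102]
```

View pics/w1.png

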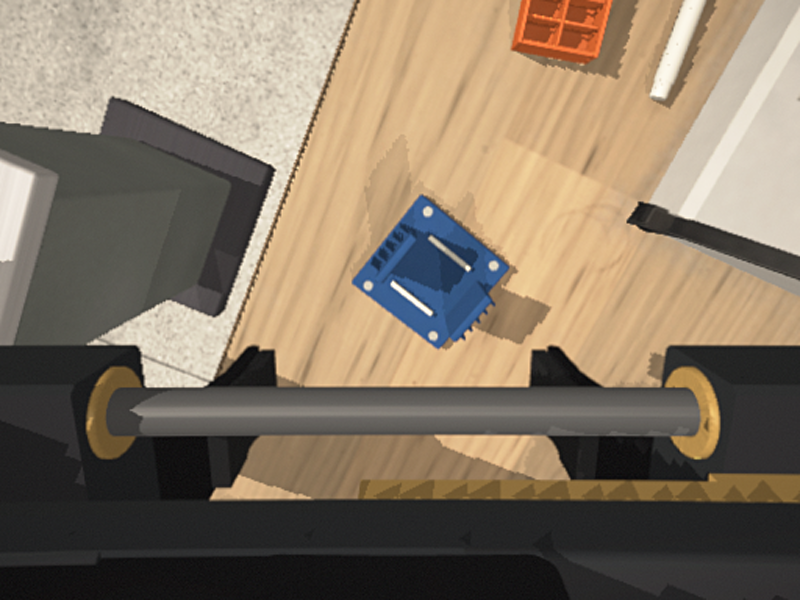

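The wrist view shows four screws at (428,212), (493,266), (433,336) and (368,286), and white lips at (449,252) and (411,298). The finned walls are at the two ends along the lips. I'll take a second wrist view from a spot on the way to the shaker for parallax.

Call:
carry_out([
  [[0.03,-0.05,0.0],0],
  [[0.05,-0.1,0.0],0],
  [[0.05,-0.1,0.0],0],
  [[0.05,-0.1,0.0],0],
  [[0.05,-0.1,0.0],0],
])

```text
time: 2.1
position: [0.4992, 0.1227, 0.2703]
tool_rot: [-3.073, -0.649, 0.001]
ft_force: [-0.1, 0.1, 0.1]
grip_width: 0.998
```

```bash
cat >> h.py <<'E'
def whites(im,cen,rad,thr=150):
    g=cv2.cvtColor(im['pixels'],cv2.COLOR_BGR2HSV); m=cv2.inRange(g,(0,0,thr),(180,70,255))
    k=np.zeros_like(m);cv2.circle(k,tuple(int(v) for v in cen),int(rad),255,-1);m&=k
    n,l,s,c=cv2.connectedComponentsWithStats(m)
    return [(int(s[i,4]),c[i]) for i in range(1,n) if s[i,4]>=5]
E
python3 - <<'E'
from h import *
import pickle
A=pickle.load(open('w1.pkl','rb'));B=grab('wrist');pickle.dump(B,open('w2.pkl','wb'))
cv2.imwrite('pics/w2.png',B['pixels'])
est=plane(A,[(430*.64,275*.64)],.01)[0];print(est)
def feats(im):
    c=proj(im,[est])[0];return whites(im,c,62)
fa,fb=feats(A),feats(B)
for n,im,f in(('A',A,fa),('B',B,fb)):
    print(n)
    for a,c in f: print(a,c.round(1),plane(im,[c],.01)[0].round(4))
print('match')
for a,c in fa:
    p=plane(A,[c],.012)[0]
    q=min(fb,key=lambda t:np.linalg.norm(plane(B,[t[1]],.012)[0]-p))
    print(a,q[0],two(A,c,B,q[1]))
E
```

```text
[0.47742552 0.21563064 0.01      ]
A
39 [273.4 135. ] [0.4529 0.2636 0.01  ]
86 [287.  161.4] [0.4834 0.2397 0.01  ]
34 [315.4 169.5] [0.5224 0.245  0.01  ]
33 [235.3 182.3] [0.4322 0.1863 0.01  ]
129 [262.7 190.6] [0.4704 0.1906 0.01  ]
32 [276.7 214.5] [0.5017 0.1674 0.01  ]
B
50 [269.9  40.4] [0.4529 0.2638 0.01  ]
119 [284.4  70.4] [0.483  0.2405 0.01  ]
47 [315.   80.4] [0.5224 0.2452 0.01  ]
40 [229.   95.4] [0.4321 0.1863 0.01  ]
145 [258.7 104.3] [0.4703 0.1915 0.01  ]
40 [273.7 132. ] [0.5017 0.1679 0.01  ]
match
39 50 (array([0.45290051, 0.26367356, 0.01079786]), np.float64(0.00011307935573341896))
86 119 (array([0.48288978, 0.24006526, 0.01338828]), np.float64(6.738085853612531e-05))
34 47 (array([0.5222787 , 0.24509927, 0.01075944]), np.float64(9.196513886643505e-05))
33 40 (array([0.43218265, 0.18632592, 0.01009176]), np.float64(7.798013972155278e-05))
129 145 (array([0.47017327, 0.19142533, 0.01341268]), np.float64(0.00028973061236552963))
32 40 (array([0.5014995 , 0.16795295, 0.01166205]), np.float64(0.0002863530241373326))
```

Cradle: centre (0.477, 0.2157), floor about 10–11 mm, x axis at −14.9°. The screws triangulate to sub-millimetre residuals. Next, two wrist views over the shaker.

Call:
carry_out([
  [[0.0,-0.05,0.0],-0.15],
  [[-0.01,-0.1,0.0],-0.3],
  [[-0.02,-0.15,0.0],-0.45],
  [[-0.02,-0.2,0.0],-0.6],
  [[-0.03,-0.25,0.0],-0.75],
  [[-0.04,-0.3,0.0],-0.9],
  [[-0.04,-0.34,0.0],-0.92],
  [[-0.04,-0.34,0.0],-0.92],
  [[-0.04,-0.34,0.0],-0.92],
  [[-0.04,-0.34,0.0],-0.92],
  [[-0.04,-0.34,0.0],-0.92],
])

```text
time: 3.25
position: [0.4607, -0.217, 0.2704]
tool_rot: [-3.043, 0.779, 0.001]
ft_force: [0.6, 0.1, -0.4]
grip_width: 1.002
```

Run:
```python
from h import *
import pickle
B=grab('wrist');pickle.dump(B,open('w3.pkl','wb'))
cv2.imwrite('pics/w3.png',cv2.resize(B['pixels'],(800,600),interpolation=cv2.INTER_CUBIC));s=get_state();print(s['joint_positions'].round(3))
```

```text
[-0.409 -0.03   0.791  1.744  0.021  1.419 -0.123]
```

Call:
carry_out([
  [[-0.02,-0.045,0.0],0],
  [[-0.03,-0.08,0.0],0],
  [[-0.03,-0.08,0.0],0],
  [[-0.03,-0.08,0.0],0],
  [[-0.03,-0.08,0.0],0],
])

```text
time: 3.8
position: [0.4308, -0.2977, 0.2704]
tool_rot: [-3.042, 0.782, 0.0]
ft_force: [0.6, 0.6, -0.3]
grip_width: 0.999
```

Run:
```python
from h import *
import pickle
B=grab('wrist');pickle.dump(B,open('w4.pkl','wb'))
cv2.imwrite('pics/w4.png',B['pixels'])
A=pickle.load(open('w3.pkl','rb'))
cv2.imwrite('pics/w34.png',np.hstack([i['pixels'][:,56:456] for i in (A,B)]))
```

```text
(no output)
```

View pics/w34.png

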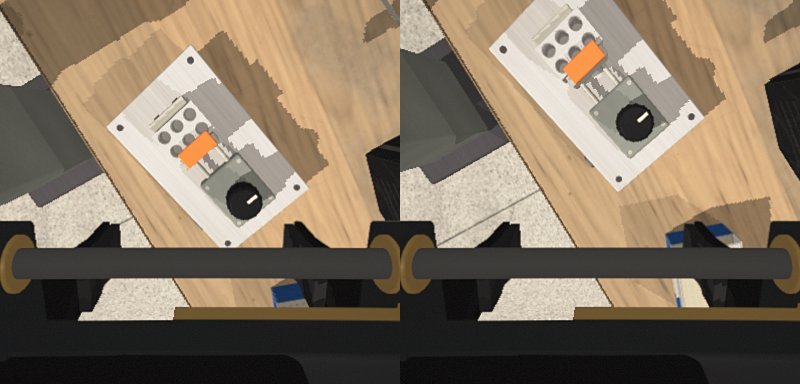

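Picture 4 (both views): the left one has platform screws at (120,128), (191,61), (228,243) and (297,187), the lip at (198,150) and the knob at (244,201). The right one has the lip at (584,62) and the knob at (635,123). The lip overlaps the block and the wells are visible.

Run:
```python
from h import *
import pickle
A=pickle.load(open('w3.pkl','rb'));B=pickle.load(open('w4.pkl','rb'))
def dark(im,u,r=7):
    g=cv2.cvtColor(im['pixels'],cv2.COLOR_BGR2GRAY).astype(float);x,y=map(int,u)
    y0=max(0,y-r);w=g[y0:y+r+1,x-r:x+r+1];w=np.clip(100-w,0,None)
    yy,xx=np.mgrid[y0:y0+w.shape[0],x-r:x-r+w.shape[1]];return np.array([(w*xx).sum(),(w*yy).sum()])/w.sum()
PA=[(176,128),(247,61),(284,243),(353,187)];PB=[(159,49),(223,8),(275,180),(347,118)]
q=[]
for a,b in zip(PA,PB):
    a=dark(A,a);b=dark(B,b) if b!=(223,8) else None
    if b is not None: print(a.round(1),b.round(1),two(A,a,B,b))
    q.append(plane(A,[a],.042)[0]);print('  planeA',q[-1].round(4))
q=np.array(q);print('centre',q.mean(0).round(4)); d=(q[0]-q[2]+q[1]-q[3]);print('y dir deg',np.degrees(np.arctan2(d[1],d[0])))
oa,ob=[blob(i,*OR,near=n)[0] for i,n in ((A,(254,150)),(B,(240,62)))]
print('lip',oa[1],ob[1],two(A,oa[1][0],B,ob[1][0]))
L=plane(A,cv2.boxPoints(oa[1]),.096);print(L.round(4))
for im,n in((A,(300,201)),(B,(291,123))):
    k=blob(im,(0,0,0),(180,255,62),near=n)[0];h=cv2.convexHull(k[2]);e=cv2.minEnclosingCircle(h);print('knob',k[0],e,cv2.minAreaRect(h)[0],plane(im,[e[0]],.09))
    if im is A: ka=e[0]
    else: print(two(A,ka,B,e[0]))
for im,n in((A,(307,199)),(B,(299,119))): 
    w=whites(im,n,9,170);print('line',w)
    if im is A: la=w
    else: print(two(A,max(la,key=lambda t:t[0])[1],B,max(w,key=lambda t:t[0])[1]))
```

```text
[175.5 127.7] [158.8  49.2] (array([ 0.3982248 , -0.12881257,  0.04299753]), np.float64(0.00030466697982621))
  planeA [ 0.3978 -0.1287  0.042 ]
  planeA [ 0.5075 -0.1037  0.042 ]
[283.9 248.1] [274.5 178.7] (array([ 0.4432876 , -0.31329706,  0.0732204 ]), np.float64(0.00026663033702125255))
  planeA [ 0.4388 -0.3269  0.042 ]
[352.4 187.1] [347.  116.2] (array([ 0.55083686, -0.29495501,  0.0427008 ]), np.float64(3.7630472052138674e-05))
  planeA [ 0.551  -0.2952  0.042 ]
centre [ 0.4738 -0.2136  0.042 ]
y dir deg 102.2182776784673
lip ((253.12831115722656, 149.07522583007812), (18.155912399291992, 37.91105270385742), 48.8140754699707) ((239.75003051757812, 61.7500114440918), (20.50609588623047, 42.42640686035156), 45.0) (array([ 0.46966589, -0.18982488,  0.09253998]), np.float64(0.00010611567595357658))
[[ 0.4485 -0.1845  0.096 ]
 [ 0.4868 -0.1763  0.096 ]
 [ 0.491  -0.1944  0.096 ]
 [ 0.4524 -0.203   0.096 ]]
knob 1002.0 ((299.11639404296875, 200.19827270507812), 19.1987247467041) (299.2000427246094, 199.90000915527344) [[ 0.4865726  -0.26346914  0.09      ]]
knob 1046.5 ((290.6104736328125, 122.00872039794922), 19.059541702270508) (290.6219787597656, 122.09754943847656) [[ 0.48709801 -0.26505508  0.09      ]]
(array([ 0.48695527, -0.26528635,  0.08484911]), np.float64(0.0010532764059793236))
line [(38, array([307.68421053, 198.89473684]))]
line [(43, array([298.20930233, 116.79069767]))]
(array([ 0.49540137, -0.26339524,  0.10008911]), np.float64(5.817893847705511e-05))
```

Shaker: centre (0.4745, −0.2119), yaw 12.8°. The third screw was spoiled by the gripper rod, so I dropped it. The knob computed from the frame is (0.4867, −0.2655), and measured directly it is (0.487, −0.265), with its top at 0.100. They agree, so I'll grip the knob.

Call:
carry_out([
  [[0.056,0.032,0.0],0],
  [[0.056,0.032,0.0],0],
  [[0.056,0.032,-0.05],0],
  [[0.056,0.032,-0.1],0],
  [[0.056,0.032,-0.14],0],
  [[0.056,0.032,-0.17],0],
  [[0.056,0.032,-0.19],0],
  [[0.056,0.032,-0.203],0],
  [[0.056,0.032,-0.203],0],
  [[0.056,0.032,-0.203],0],
], grip=-1)

```text
time: 4.85
position: [0.4867, -0.2673, 0.0682]
tool_rot: [3.042, -0.785, 0.001]
ft_force: [-0.4, -0.3, 1.0]
grip_width: 1.001
```

Call:
carry_out([
  [[0,0,0],0],
  [[0,0,0],0],
  [[0,0,0],0],
  [[0,0,0],0],
  [[0,0,0],0],
  [[0,0,0],0],
], grip=1, squeeze=30)

```text
time: 5.45
position: [0.4859, -0.2675, 0.0676]
tool_rot: [-3.042, 0.786, -0.0]
ft_force: [-0.0, 0.1, 0.7]
grip_width: 0.543
```

Run:
```python
from h import *
s=get_state();print(s)
```

```text
{'time': 5.45, 'joint_positions': array([-0.25213748,  0.32532119,  0.8236694 ,  1.89125588, -0.27512763,
        1.04173533,  0.18012238]), 'qd': array([-0.00075226,  0.00277597,  0.00116051, -0.00064695,  0.00182776,
        0.00141551,  0.00046094]), 'joint_torque': array([-2.40428650e-03, -3.37494993e+01,  7.31827587e+00, -2.65387666e+01,
       -4.82686737e-02,  4.97305370e-02, -3.34152946e-04]), 'position': array([ 0.48590815, -0.26753855,  0.0676456 ]), 'tool_rot': array([-3.04157865e+00,  7.86366498e-01, -2.27389437e-04]), 'ft_force': array([-0.01196039,  0.11436876,  0.72761211]), 'torque': array([-0.08989394,  0.08263877, -0.02719929]), 'grip_width': 0.5429006778706557}
```

Call:
carry_out([
  [[0.001,0.002,0],0],
  [[0.001,0.002,0],0],
  [[0.001,0.002,0],0],
  [[0.001,0.002,0],0],
  [[0.001,0.002,0],0],
])

```text
time: 5.95
position: [0.4872, -0.2657, 0.0676]
tool_rot: [3.041, -0.786, 0.001]
ft_force: [2.2, -0.8, -1.6]
grip_width: 0.421
```

Call:
carry_out([
  [[0,0,0],0.1],
  [[0,0,0],0.2],
  [[0,0,0],0.3],
  [[0,0,0],0.3],
  [[0,0,0],0.3],
])

```text
time: 6.45
position: [0.487, -0.2662, 0.0677]
tool_rot: [3.124, -0.328, 0.001]
ft_force: [2.8, -2.8, -2.9]
grip_width: 0.427
```

Run:
```python
from h import *
s=get_state();print(s['torque'],s['tool_rot'],s['position'],s['joint_positions'].round(3),s['grip_width'],s['ft_force'])
```

```text
[-0.81287947 -0.36322904 -0.50002893] [ 3.12365269e+00 -3.28357199e-01  1.42986986e-03] [ 0.48702467 -0.26620788  0.06765999] [-0.21   0.311  0.767  1.89  -0.249  1.037  0.452] 0.42684402204860583 [ 2.77574735 -2.75952653 -2.89605061]
```

Anticlockwise meets a hard stop (−0.50 N m), so I'll go clockwise.

Call:
carry_out([
  [[0,0,0],-0.12],
  [[0,0,0],-0.24],
  [[0,0,0],-0.36],
  [[0,0,0],-0.48],
  [[0,0,0],-0.6],
  [[0,0,0],-0.72],
  [[0,0,0],-0.72],
])

```text
time: 7.15
position: [0.4869, -0.2661, 0.0676]
tool_rot: [2.809, -1.404, 0.001]
ft_force: [1.0, -3.8, -2.3]
grip_width: 0.422
```

Run:
```python
from h import *
s=get_state();print(s['torque'],s['tool_rot'],s['position'],s['joint_positions'].round(3),s['grip_width'],s['ft_force'])
```

```text
[-0.89547551 -0.1730423   0.02081175] [ 2.80877632e+00 -1.40364748e+00  8.30558288e-04] [ 0.48693061 -0.26610014  0.06763733] [-0.32   0.349  0.905  1.893 -0.314  1.049 -0.212] 0.42190796846702033 [ 0.95257823 -3.75748713 -2.28590873]
```

Call:
carry_out([
  [[0,0,0],-0.12],
  [[0,0,0],-0.24],
  [[0,0,0],-0.36],
  [[0,0,0],-0.48],
  [[0,0,0],-0.6],
  [[0,0,0],-0.72],
  [[0,0,0],-0.84],
  [[0,0,0],-0.96],
  [[0,0,0],-1.08],
  [[0,0,0],-1.2],
  [[0,0,0],-1.32],
  [[0,0,0],-1.44],
  [[0,0,0],-1.55],
  [[0,0,0],-1.6],
  [[0,0,0],-1.65],
  [[0,0,0],-1.65],
  [[0,0,0],-1.65],
])

```text
time: 8.85
position: [0.4866, -0.2654, 0.0676]
tool_rot: [0.882, -3.014, -0.001]
ft_force: [-1.7, -2.6, 2.2]
grip_width: 0.429
```

Run:
```python
from h import *
s=get_state();print(s['torque'],s['tool_rot'],s['position'],s['joint_positions'].round(3),s['grip_width'],s['ft_force'])
import pickle
T=grab('top');S=grab('scene');W=grab('wrist')
pickle.dump(dict(T=T,S=S,W=W),open('d1.pkl','wb'))
cv2.imwrite('pics/w5.png',np.hstack([W['pixels'],cv2.resize(S['pixels'][220:320,210:320],None,fx=2.6,fy=2.6,interpolation=cv2.INTER_CUBIC)[:260].copy() if 0 else cv2.resize(S['pixels'][220:320,210:285],(288,384),interpolation=cv2.INTER_CUBIC)]))
D=pickle.load(open('d0.pkl','rb'))
for n,im in(('before',D['top']),('now',T)):
    for b in blob(im,*OR,near=(343,249)): print(n,b[0],b[1],plane(im,[b[1][0]],.096))
```

```text
[-0.45281715  0.37719956  0.71648677] [ 8.81824683e-01 -3.01426532e+00 -7.15641109e-04] [ 0.48655207 -0.26544937  0.06764213] [-0.519  0.496  1.197  1.897 -0.518  1.108 -1.69 ] 0.42850874232753144 [-1.71836319 -2.64278105  2.15283879]
before 66.0 ((342.84619140625, 249.23077392578125), (13.335897445678711, 6.275716304779053), 78.69007110595703) [[ 0.46873414 -0.1902013   0.096     ]]
now 66.0 ((346.38238525390625, 248.5294189453125), (13.339459419250488, 6.305926322937012), 75.96376037597656) [[ 0.471145   -0.20078176  0.096     ]]
```

View pics/w5.png

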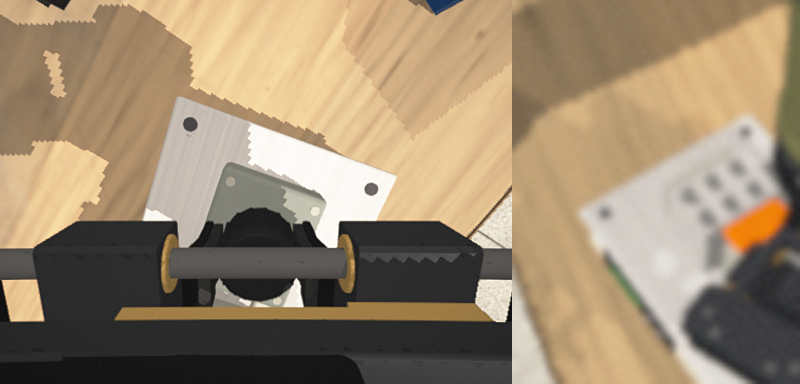

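The knob hit its end stop (0.72 N m), and the top view shows the lip moved about 11 mm along the shaker's −y, so the jaw is open. I'll release, rise, turn back and look at the block.

Call:
carry_out([
  [[0,0,0],0.05],
  [[0,0,0],0.05],
  [[0,0,0],0.05],
  [[0,0,0],0.05],
  [[0,0,0],0.05],
  [[0,0,0],0.05],
  [[0,0,0.03],0.05],
  [[0,0,0.07],0.05],
  [[0,0,0.12],0.05],
  [[0,0,0.17],0.2],
  [[0,0,0.2],0.35],
  [[0,0,0.2],0.5],
], grip=-0.38)

```text
time: 10.2
position: [0.489, -0.2672, 0.2724]
tool_rot: [-1.6, 2.696, -0.009]
ft_force: [0.2, -0.2, -0.5]
grip_width: 0.692
```

Call:
carry_out([
  [[0,0.01,0],0.15],
  [[0,0.02,0],0.3],
  [[0,0.03,0],0.45],
  [[-0.007,0.03,0],0.6],
  [[-0.007,0.03,0],0.75],
  [[-0.007,0.03,0],0.9],
  [[-0.007,0.03,0],1.05],
  [[-0.007,0.03,0],1.2],
  [[-0.007,0.03,0],1.35],
  [[-0.007,0.03,0],1.5],
  [[-0.007,0.03,0],1.65],
  [[-0.007,0.03,0],1.8],
  [[-0.007,0.03,0],1.95],
  [[-0.007,0.03,0],2.1],
  [[-0.007,0.03,0],2.25],
  [[-0.007,0.03,0],2.3],
  [[-0.007,0.03,0],2.3],
  [[-0.007,0.03,0],2.3],
  [[-0.007,0.03,0],2.3],
], grip=-1)

```text
time: 12.1
position: [0.4798, -0.2356, 0.2676]
tool_rot: [-3.122, -0.349, -0.0]
ft_force: [-0.0, 0.3, 0.2]
grip_width: 0.998
```

Run:
```python
from h import *
import pickle
s=get_state();print(s['time'],s['tool_rot'],s['position'],s['joint_positions'].round(3),s['grip_width'])
W=grab('wrist');pickle.dump(W,open('w6.pkl','wb'))
cv2.imwrite('pics/w6.png',cv2.resize(W['pixels'],(800,600),interpolation=cv2.INTER_CUBIC))
b=blob(W,*OR,near=proj(W,[(.471,-.2,.096)])[0])[0];L=plane(W,cv2.boxPoints(b[1]),.096)
c=np.array([.4745,-.2119]);ey=np.array([-.2216,.9751]);ex=np.array([.9751,.2216])
print('lip corners in shaker',[( round(float((p[:2]-c)@ex),4),round(float((p[:2]-c)@ey),4)) for p in L])
A=pickle.load(open('w3.pkl','rb'));b=blob(A,*OR,near=(254,150))[0]
print('before',[( round(float((p[:2]-c)@ex),4),round(float((p[:2]-c)@ey),4)) for p in plane(A,cv2.boxPoints(b[1]),.096)])
```

```text
12.1 [-3.12202266e+00 -3.49279314e-01 -1.63304381e-04] [ 0.47984349 -0.23557637  0.26757681] [-0.523  0.057  0.978  1.697 -0.048  1.413  0.684] 0.9979582601771375
lip corners in shaker [(-0.0199, 0.0201), (0.0197, 0.02), (0.0199, 0.0028), (-0.0202, 0.0028)]
before [(-0.0192, 0.0325), (0.0199, 0.0319), (0.02, 0.0134), (-0.0196, 0.0136)]
```

View pics/w6.png

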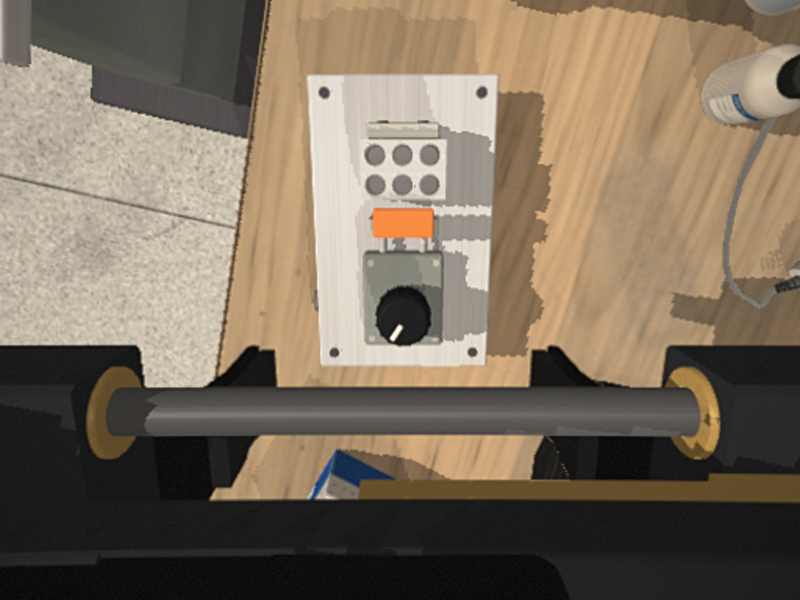

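The lip edge went from y = 32 to 20 mm, so the jaw is open 12 mm and clear of the block. The wells are at (375..429, 155/184). I'll measure the block from the wells across two views.

Run:
```python
from h import *
import pickle
W=pickle.load(open('w6.pkl','rb'));A=pickle.load(open('w3.pkl','rb'))
def wells(im,c0):
    g=cv2.cvtColor(im['pixels'],cv2.COLOR_BGR2GRAY)
    out=[]
    for p in c0:
        x,y=np.round(p).astype(int);w=g[y-8:y+9,x-8:x+9]
        _,m=cv2.threshold(w,0,255,cv2.THRESH_OTSU+cv2.THRESH_BINARY_INV)
        n,l,s,c=cv2.connectedComponentsWithStats(m);k=l[8,8] or 1+np.argmax(s[1:,4]);out.append(c[k]+[x-8,y-8])
    return np.array(out)
wa=wells(W,np.array([(375,155),(402,155),(429,155),(375,184),(402,184),(429,184)])*.64)
P=plane(W,wa,.087);print(P.round(4)[:,:2].tolist(),P.mean(0));d=P[2]-P[0]+P[5]-P[3];print('yaw',np.degrees(np.arctan2(d[1],d[0])))
wb=wells(A,proj(A,P)); print([ (two(W,a,A,b)[0].round(4).tolist(),round(two(W,a,A,b)[1],4)) for a,b in zip(wa,wb)])
q=plane(W,np.array([(324,93),(482,92),(334,352),(472,352)])*.64,.042);print('shaker',q.mean(0))
```

```text
[[0.4443, -0.1628], [0.4618, -0.1588], [0.4792, -0.1548], [0.4487, -0.1813], [0.466, -0.1773], [0.4835, -0.1733]] [ 0.46389903 -0.16806379  0.087     ]
yaw 12.898732677874994
[([0.4441, -0.1627, 0.0839], np.float64(0.0)), ([0.4618, -0.1588, 0.0853], np.float64(0.0001)), ([0.4794, -0.1547, 0.0836], np.float64(0.0001)), ([0.4488, -0.1822, 0.0835], np.float64(0.0015)), ([0.4663, -0.1779, 0.0933], np.float64(0.0017)), ([0.4836, -0.1741, 0.0906], np.float64(0.0018))]
shaker [ 0.47483911 -0.21213398  0.042     ]
```

Call:
carry_out([
  [[-0.016,0.045,0],0],
  [[-0.016,0.068,0],0],
  [[-0.016,0.068,-0.04],0],
  [[-0.016,0.068,-0.08],0],
  [[-0.016,0.068,-0.12],0],
  [[-0.016,0.068,-0.15],0],
  [[-0.016,0.068,-0.15],0],
  [[-0.016,0.068,-0.15],0],
], grip=-1)

```text
time: 12.95
position: [0.464, -0.1679, 0.1182]
tool_rot: [3.121, 0.35, -0.001]
ft_force: [-0.5, -0.1, 0.8]
grip_width: 1.0
```

Call:
carry_out([
  [[0,0,-0.03],0],
  [[0,0,-0.05],0],
  [[0,0,-0.066],0],
  [[0,0,-0.066],0],
  [[0,0,-0.066],0],
  [[0,0,-0.066],0],
])

```text
time: 13.55
position: [0.4655, -0.1678, 0.0534]
tool_rot: [3.122, 0.351, 0.005]
ft_force: [0.4, -0.2, 0.3]
grip_width: 1.0
```

Call:
carry_out([
  [[0,0,0],0],
  [[0,0,0],0],
  [[0,0,0],0],
  [[0,0,0],0],
  [[0,0,0],0],
  [[0,0,0],0],
  [[0,0,0],0],
  [[0,0,0],0],
], grip=1, squeeze=30)

```text
time: 14.35
position: [0.464, -0.1675, 0.0516]
tool_rot: [-3.122, -0.351, -0.0]
ft_force: [0.6, -0.5, 0.8]
grip_width: 0.64
```

The grip width is 56 mm, so the block is held. Lifting straight up.

Call:
carry_out([
  [[0,0,0.01],0],
  [[0,0,0.025],0],
  [[0,0,0.045],0],
  [[0,0,0.07],0],
  [[0,0,0.095],0],
  [[0,0,0.11],0],
  [[0,0,0.11],0],
  [[0,0,0.11],0],
  [[0,0,0.11],0],
])

```text
time: 15.25
position: [0.4629, -0.1673, 0.1605]
tool_rot: [-3.122, -0.351, 0.003]
ft_force: [0.1, -0.3, -2.6]
grip_width: 0.639
```

Call:
carry_out([
  [[0.005,0.03,0],0],
  [[0.01,0.06,0],-0.06],
  [[0.016,0.09,0],-0.14],
  [[0.022,0.12,0],-0.22],
  [[0.028,0.15,0],-0.3],
  [[0.034,0.18,0],-0.38],
  [[0.036,0.2,0],-0.45],
  [[0.036,0.208,0],-0.485],
  [[0.036,0.208,-0.01],-0.485],
  [[0.036,0.208,-0.04],-0.485],
  [[0.036,0.208,-0.07],-0.485],
  [[0.036,0.208,-0.1],-0.485],
  [[0.036,0.208,-0.12],-0.485],
  [[0.036,0.208,-0.13],-0.485],
  [[0.036,0.208,-0.13],-0.485],
  [[0.036,0.208,-0.13],-0.485],
])

```text
time: 16.85
position: [0.5003, 0.0399, 0.0319]
tool_rot: [3.114, -0.41, 0.001]
ft_force: [-0.8, 0.4, -1.5]
grip_width: 0.636
```

Call:
carry_out([
  [[0,0,-0.006],0],
  [[0,0,-0.012],0],
  [[0,0,-0.016],0],
  [[0,0,-0.019],0],
  [[0,0,-0.021],0],
  [[0,0,-0.022],0],
  [[0,0,-0.022],0],
  [[0,0,-0.022],0],
  [[0,0,-0.022],0],
])

```text
time: 17.75
position: [0.5, 0.0405, 0.0096]
tool_rot: [3.115, -0.409, 0.001]
ft_force: [-0.3, 0.5, -1.8]
grip_width: 0.642
```

Call:
carry_out([
  [[0,0,-0.001],0],
  [[0,0,-0.002],0],
  [[0,0,-0.002],0],
  [[0,0,-0.002],0],
])

```text
time: 18.15
position: [0.5001, 0.0405, 0.0096]
tool_rot: [-3.113, 0.409, 0.002]
ft_force: [-7.6, -0.1, 18.0]
grip_width: 0.638
```

Contact with the desk. I'll ease off a little and open.

Call:
carry_out([
  [[0,0,0.0015],0],
  [[0,0,0.0015],0],
  [[0,0,0.0015],0],
])

```text
time: 18.45
position: [0.5004, 0.0405, 0.0096]
tool_rot: [-3.114, 0.409, -0.001]
ft_force: [-1.9, -0.8, 6.4]
grip_width: 0.642
```

Call:
carry_out([
  [[0,0,0],0],
  [[0,0,0],0],
  [[0,0,0],0],
  [[0,0,0],0],
  [[0,0,0],0],
  [[0,0,0],0],
  [[0,0,0],0],
  [[0,0,0],0],
  [[0,0,0.02],0],
  [[0,0,0.05],0],
  [[0,0,0.09],0],
  [[0,0,0.14],0],
  [[-0.01,-0.05,0.19],0],
  [[-0.019,-0.066,0.2],0],
  [[-0.019,-0.066,0.2],0],
  [[-0.019,-0.066,0.2],0],
  [[-0.019,-0.066,0.2],0],
], grip=-1)

```text
time: 20.15
position: [0.4805, -0.0245, 0.2083]
tool_rot: [3.115, -0.407, -0.002]
ft_force: [-0.1, 1.0, -0.4]
grip_width: 1.004
```

Run:
```python
from h import *
import pickle
s=get_state();print(s['time'],s['tool_rot'],s['position'],s['joint_positions'].round(3),s['grip_width'])
W=grab('wrist');pickle.dump(W,open('w7.pkl','wb'))
cv2.imwrite('pics/w7.png',cv2.resize(W['pixels'],(800,600),interpolation=cv2.INTER_CUBIC))
```

```text
20.15 [ 3.11509344e+00 -4.06905265e-01 -1.87959576e-03] [ 0.4804647  -0.02452737  0.2082775 ] [-0.83  -0.078  0.799  1.898  0.058  1.299 -0.308] 1.0037218877563523
```

View pics/w7.png

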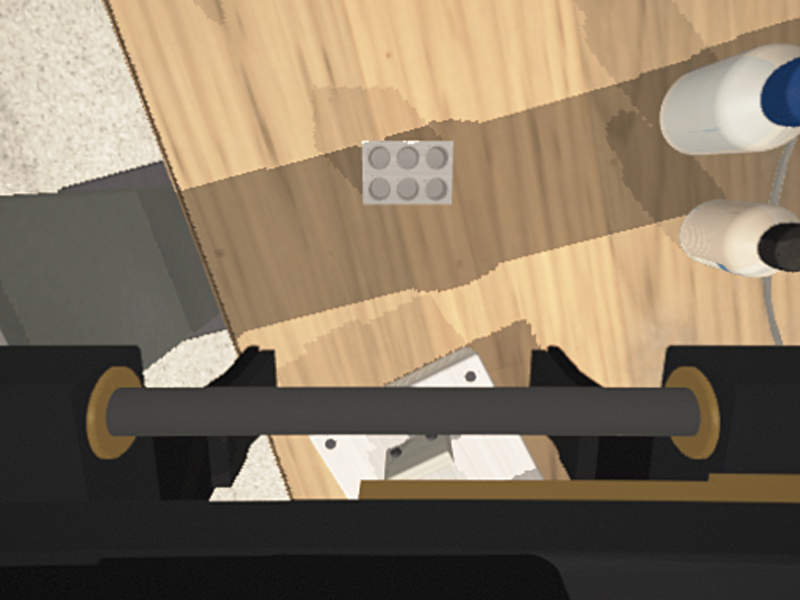

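The block stands upright on the desk, its top at (408,173), clear of both bottles. Measuring it.

Run:
```python
from h import *
import pickle
W=pickle.load(open('w7.pkl','rb'))
g=cv2.cvtColor(W['pixels'],cv2.COLOR_BGR2HSV)
m=cv2.inRange(g,(0,0,80),(180,42,255));k=np.zeros_like(m);k[85:136,228:296]=255;m&=k
m=cv2.morphologyEx(m,cv2.MORPH_CLOSE,np.ones((7,7)))
c=max(cv2.findContours(m,0,1)[0],key=cv2.contourArea);r=cv2.minAreaRect(c);P=plane(W,cv2.boxPoints(r),.045)
print(r,P.mean(0),np.linalg.norm(np.diff(P,axis=0),axis=1),[np.degrees(np.arctan2(*(d[1::-1]))) for d in np.diff(P,axis=0)])
print('wells centre',plane(W,[(408*.64,173*.64)],.045))
T=grab('top');S=grab('scene')
bt=plane(T,[np.array((426,267))*.64],.103);print(bt)
```

```text
((260.5, 110.0), (40.0, 57.0), 90.0) [0.49998389 0.04003726 0.045     ] [0.05451143 0.03752297 0.05628067] [np.float64(-14.955176534779149), np.float64(-103.45137379197568), np.float64(165.0584608279216)]
wells centre [[0.50048293 0.0395427  0.045     ]]
[[0.7000166  0.02376032 0.103     ]]
```

The block is at (0.500, 0.040) with yaw −15°, and its size checks at 56×38. I'll turn 90° and take it by the long sides.

Call:
carry_out([
  [[0.01,0.03,0],0.14],
  [[0.02,0.065,0],0.28],
  [[0.02,0.065,0],0.42],
  [[0.02,0.065,0],0.56],
  [[0.02,0.065,0],0.7],
  [[0.02,0.065,0],0.84],
  [[0.02,0.065,0],0.98],
  [[0.02,0.065,0],1.12],
  [[0.02,0.065,0],1.26],
  [[0.02,0.065,0],1.4],
  [[0.02,0.065,0],1.5],
  [[0.02,0.065,0],1.571],
  [[0.02,0.065,-0.04],1.571],
  [[0.02,0.065,-0.08],1.571],
  [[0.02,0.065,-0.11],1.571],
  [[0.02,0.065,-0.12],1.571],
  [[0.02,0.065,-0.12],1.571],
  [[0.02,0.065,-0.12],1.571],
], grip=-1)

```text
time: 22.1
position: [0.5018, 0.0396, 0.0901]
tool_rot: [2.49, 1.914, 0.002]
ft_force: [0.5, 0.3, 0.3]
grip_width: 1.003
```

Call:
carry_out([
  [[-0.001,0.0005,-0.03],0],
  [[-0.001,0.0005,-0.055],0],
  [[-0.001,0.0005,-0.068],0],
  [[-0.001,0.0005,-0.074],0],
  [[-0.001,0.0005,-0.074],0],
  [[-0.001,0.0005,-0.074],0],
  [[-0.001,0.0005,-0.074],0],
])

```text
time: 22.8
position: [0.5009, 0.0401, 0.0162]
tool_rot: [2.491, 1.913, 0.003]
ft_force: [0.2, 0.8, -0.0]
grip_width: 1.003
```

Call:
carry_out([
  [[0,0,0],0],
  [[0,0,0],0],
  [[0,0,0],0],
  [[0,0,0],0],
  [[0,0,0],0],
  [[0,0,0],0],
  [[0,0,0],0],
  [[0,0,0],0],
  [[0,0,0],0],
  [[0,0,0],0],
], grip=1, squeeze=30)

```text
time: 23.8
position: [0.4998, 0.0398, 0.015]
tool_rot: [2.491, 1.914, -0.0]
ft_force: [0.1, -1.1, 0.5]
grip_width: 0.436
```

Held at 38 mm. Lift and carry above the cradle.

Call:
carry_out([
  [[0,0,0.01],0],
  [[0,0,0.03],0],
  [[0,0,0.06],0],
  [[0,0,0.09],0],
  [[0,0,0.12],0],
  [[-0.003,0.03,0.12],0],
  [[-0.007,0.06,0.12],0],
  [[-0.011,0.09,0.12],0],
  [[-0.015,0.12,0.12],0],
  [[-0.019,0.15,0.12],0],
  [[-0.022,0.168,0.12],0],
  [[-0.023,0.176,0.12],0],
  [[-0.023,0.176,0.12],0],
  [[-0.023,0.176,0.12],0],
  [[-0.023,0.176,0.12],0],
  [[-0.023,0.176,0.12],0],
])

```text
time: 25.4
position: [0.4773, 0.2146, 0.1351]
tool_rot: [2.493, 1.911, 0.0]
ft_force: [1.2, 0.6, -1.2]
grip_width: 0.433
```

Run:
```python
from h import *
import pickle
s=get_state();print(s['tool_rot'],s['position'],s['joint_positions'].round(3),s['ft_force'])
W=grab('wrist');S=grab('scene');pickle.dump((W,S),open('w8.pkl','wb'))
cv2.imwrite('pics/w8.png',np.hstack([W['pixels'],cv2.resize(S['pixels'][130:220,180:247],(286,384),interpolation=cv2.INTER_CUBIC)]))
```

```text
[2.49342170e+00 1.91094749e+00 4.85474785e-05] [0.47729707 0.21459691 0.13514914] [-1.084  0.125  0.658  1.896 -0.083  1.148  0.912] [ 1.23821697  0.63503512 -1.249301  ]
```

View pics/w8.png

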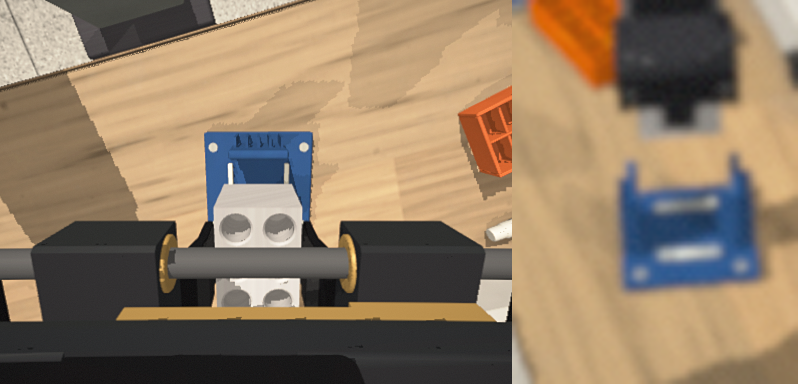

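The block is level, aligned with the cradle's lips and clear above it. The tray at the right is untouched. Lowering.

Call:
carry_out([
  [[0,0.001,-0.015],0],
  [[0,0.001,-0.03],0],
  [[0,0.001,-0.045],0],
  [[0,0.001,-0.058],0],
  [[0,0.001,-0.07],0],
  [[0,0.001,-0.08],0],
  [[0,0.001,-0.088],0],
  [[0,0.001,-0.095],0],
  [[0,0.001,-0.1],0],
  [[0,0.001,-0.104],0],
  [[0,0.001,-0.107],0],
  [[0,0.001,-0.107],0],
  [[0,0.001,-0.107],0],
])

```text
time: 26.8
position: [0.4771, 0.217, 0.0283]
tool_rot: [2.491, 1.914, 0.001]
ft_force: [0.1, 0.4, -3.2]
grip_width: 0.435
```

Call:
carry_out([
  [[0,-0.001,-0.001],0],
  [[0,-0.001,-0.002],0],
  [[0,-0.001,-0.003],0],
  [[0,-0.001,-0.003],0],
  [[0,-0.001,-0.003],0],
])

```text
time: 27.3
position: [0.4769, 0.216, 0.0251]
tool_rot: [-2.491, -1.914, -0.0]
ft_force: [-0.7, 0.2, -1.5]
grip_width: 0.432
```

Call:
carry_out([
  [[0,0,-0.001],0],
  [[0,0,-0.001],0],
  [[0,0,-0.001],0],
])

```text
time: 27.6
position: [0.4769, 0.216, 0.0251]
tool_rot: [-2.491, -1.913, 0.0]
ft_force: [-2.0, -1.7, 5.5]
grip_width: 0.435
```

Floor contact (+5.5 N) at the expected height. Release, rise, step aside and look.

Call:
carry_out([
  [[0,0,0],0],
  [[0,0,0],0],
  [[0,0,0],0],
  [[0,0,0],0],
  [[0,0,0],0],
  [[0,0,0],0],
  [[0,0,0],0],
  [[0,0,0],0],
  [[0,0,0.02],0],
  [[0,0,0.05],0],
  [[0,0,0.09],0],
  [[0,0,0.14],0],
  [[0.02,-0.005,0.18],0],
  [[0.035,-0.03,0.2],0],
  [[0.045,-0.03,0.2],0],
  [[0.045,-0.03,0.2],0],
  [[0.045,-0.03,0.2],0],
  [[0.045,-0.03,0.2],0],
], grip=-1)

```text
time: 29.4
position: [0.5204, 0.1867, 0.2225]
tool_rot: [-2.489, -1.915, 0.004]
ft_force: [-0.6, -0.3, -0.1]
grip_width: 1.001
```

Run:
```python
from h import *
import pickle
s=get_state();print(s['time'],s['position'],s['ft_force'])
W=grab('wrist');S=grab('scene');T=grab('top');pickle.dump((W,S,T),open('w9.pkl','wb'))
cv2.imwrite('pics/w9.png',np.hstack([W['pixels'],cv2.resize(S['pixels'][130:220,180:247],(286,384),interpolation=cv2.INTER_CUBIC)]))
D=pickle.load(open('d0.pkl','rb'))
for n,u in (('buf',(425,273)),('stain',(463,277)),('tray',(208,377)),('lip',(541,390))):
    x,y=(np.array(u)*.64).astype(int);sl=np.s_[y-16:y+17,x-20:x+21]
    print(n,cv2.phaseCorrelate(*[cv2.cvtColor(i['pixels'][sl],6).astype(np.float32) for i in (D['top'],T)]))
for b in blob(T,*OR,near=(346,249)): print('lip',b[1],plane(T,[b[1][0]],.096))
```

```text
29.4 [0.52039965 0.1867242  0.22249607] [-0.64726929 -0.29490574 -0.06785605]
buf ((0.2418168500235076, 0.0033659165052561946), 0.8435688142423277)
stain ((0.5094921231418006, -0.002373014051585187), 1.007011181631206)
tray ((0.5143553933900549, -0.009751301099015564), 1.0001508899676947)
lip ((0.49422719529871273, 0.1700047310130266), 0.827850741221581)
lip ((346.38238525390625, 248.5294189453125), (13.339459419250488, 6.305926322937012), 75.96376037597656) [[ 0.471145   -0.20078176  0.096     ]]
```

View pics/w9.png

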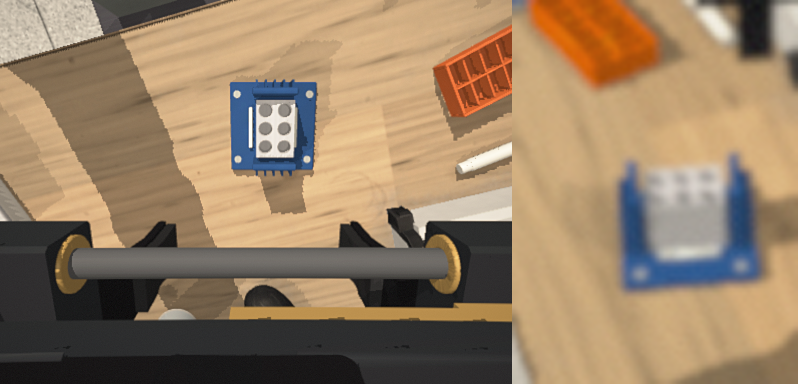

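The block sits between the walls, with wells around (274,128) and cradle screws at (237,94), (307,94), (238,159) and (307,159). One numeric check of the centring, then I'll hand in.

Run:
```python
from h import *
import pickle
W,S,T=pickle.load(open('w9.pkl','rb'))
w=plane(W,[(265,110),(284,110),(264,129),(284,128),(264,147),(284,146)],.055)
q=plane(W,[(237,94),(307,94),(238,159),(307,159)],.0108)
print('block',w.mean(0),'cradle',q.mean(0),'off mm',1e3*np.linalg.norm((w.mean(0)-q.mean(0))[:2]))
d=w[0]-w[4]+w[1]-w[5];print('yaw',np.degrees(np.arctan2(d[1],d[0])))
c=plane(W,[(265,110),(284,146)],.055);print('well diagonal m (expect ~0.041: 18x2,19)',np.linalg.norm(c[0]-c[1]))
ticket.close_job()
```

```text
block [0.47635554 0.21591266 0.055     ] cradle [0.47747051 0.21552024 0.0108    ] off mm 1.1820203345899694
yaw 165.05866969776787
well diagonal m (expect ~0.041: 18x2,19) 0.04025704130470934
the job is handed in; nothing more can be done
```

The job is done and handed in, with the last reading at 29.4 s of the 72 s allowed; `close_job` gives no verdict.

- **Knob:** anticlockwise met a hard stop (0.50 N m). Clockwise it turned freely to its end stop (0.72 N m), and the orange lip moved back 12 mm. A final top view showed the lip in the same open position.
- **Desk stage:** I lifted the block out by its short ends and stood it upright and released at (0.50, 0.04). Then I took it again by its long sides.
- **Cradle:** I lowered the block until the floor pushed back with 5.5 N, at the expected height, and let go. The last wrist view puts its centre 1.2 mm from the cradle's, with its long axis along the cradle's x (165.1° against −14.9°).
- **Bottles and tray:** matching the top view before and after gave shifts of about half a pixel (roughly 1.5 mm) at most. The stationary lip showed the same, so that is noise.
- **Measurements that disagreed:** one platform screw was partly hidden by the gripper rod (it read 73 mm high), so I left it out. Some block-top heights from the two views came out at 84–93 mm instead of 87, but their positions across the desk agreed.

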